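Open the egg cooker and hold the loaded egg tray ready over it

ROBOT

A 6-joint arm with a two-finger parallel gripper is mounted at the origin on a cart in front of the work surface, level with it; the furniture and walls round the work are solid. World frame = base frame: x ahead of the robot, y to its left, z up, the work surface at z = 0. Lengths are in m, angles in degrees, forces in N, time in s.
With the tool pointing down it reaches from about 0.25 to 0.725 m from the base axis. Payload 9.7 kg.
Tool frame: the origin (TCP) lies midway between the tips of the shut fingers; the grasp point (between the pads) lies 19 mm behind it (bot.pinch_z is the distance from the TCP to the grasp point, in m); z points along the fingers, y is the line along which they close (so a half turn about z gives the same grasp; the last joint's range is limited). The gripper opens to 85 mm and grips with 20 to 120 N. Pads are 22 mm wide; open, the fingers measure 114 mm over their backs; the gripper's body (76 mm by 85 mm) begins 54 mm behind the grasp point. The pads swing forward as they close: fully open they stand 13 mm farther back than shut.
Start: joints at [-75, 4.979, 10.078, 95.1, 0, 90], TCP at [0.142, -0.531, 0.231] pointing down, gripper open.
Joint ranges: [-179.16, 179.16], [-48.56, 103.87], [-65.8, 70.77], [-126.05, 130.52], [-82.76, 87.17], [-180, 180]. Speed limits (degrees/s): [127.2, 127.2, 147.25, 180, 180, 180].

INTERFACE

Orientations are given as [roll, pitch, yaw] about the fixed x, y, z axes, in that order (R = Rz(yaw) Ry(pitch) Rx(roll)).
In Python, from workcell import sensors, camera, ticket, bot gives the robot as it stands.
- The arm moves only by the shell command python3 -m handwheel 'ROWS' [FORCE]. ROWS is a JSON object of lists of equal length, an entry for each row: "gripper": the opening, from -1 (shut) to 1 (fully open); "slide": the shift along the tool's x, y, z in mm, a list of three; "yaw": the turn about the tool's z in rad. A call has 1 to 8 rows; each row shifts and turns the commanded pose from where the row before left it, along the tool's axes as they then stand; what a row does not reach is not made up. A row lasts 1/12 s, in which the tool goes at most 41.7 mm and 7.16 degrees, less where a joint would pass 70% of its speed; a pose out of reach is approached as far as the arm can. A call is refused whole if a number of a shift passes 41.7 or a number of a turn 0.125, either way. A call with a gripper value outside its range is refused whole. The fingers move at their own pace and stop on an object; FORCE is the grip in N (left out, the last holds). Time passes only in rows, so rows that do not move let the fingers close. It gives the time, the measured TCP pose, the force, the opening and the grip force at its end, in the units of the state.
- sensors.get_obs(): the state, without advancing time (a new reading comes with each control period).
- camera(name): name is "scene" or "top" or "wrist"; returns a dict with "img" (384x512x3 uint8, red, green, blue), "fx", "fy", "cx", "cy" (pixels), "R" (3x3) and "t" (3): a world point X has camera coordinates R X + t. Camera axes: x right, y down, z forward; pixel columns grow to the right and rows downward; lengths in m; the calibration is good to about 2 mm. A picture is of the moment at which its call begins. There is no depth.
- ticket.job_done(): hands the job in; it is judged then, once.
The state is a dict: "time": time; "q": joint angles; "qd": joint speeds; "joint_efforts": joint torques, N m; "ee_pos": TCP position; "tcp_rot": TCP orientation; "wrist_force": force on the tool from outside, world axes, zero at the start; "torque": the same for the moment, N m; "opening": finger opening in m; "grasp_force": force on a finger pad.
Only numpy, scipy, OpenCV 4.12 (cv2) and the standard library are available. Lean on these libraries where they do the work, as an engineer would, in place of code of your own. Each camera call takes 0.05 s, during which the arm holds its last target. There are 200 camera calls.

TASK

Lift the clear lid off the egg cooker by its knob and set it down gently, upright on the bare worktop clear of the cooker. Then pick up the tray of eggs by its grip, carry it over the row of jars without knocking them or upsetting an egg, and hold it level about 2 cm above the open cooker's rim, centred, its two tabs lined up over the two notches and touching nothing. Stop there: finish while still holding it still, because it must not go down until the water under it is steaming.

Things in the scene. Friction and masses are not known exactly. Their poses are not given: they have to be found in the camera images.
- egg_cooker: Electric egg cooker, fixed on the worktop left or right of the jars: round white body, 160 mm diameter, 58 mm high, open dish 140 mm wide inside its 10 mm thick rim, black switch knob at its front (-x, to 92 mm from the centre). The rim has two notches, 27 mm wide, 8 mm deep, at its own +y and -y. Origin: centre of the underside, z up.
- cooker_rim (a point): Centre of the cooker's rim, at the height of the rim's top (58 mm above the worktop); axes as the cooker's. The worktop is bare from x = 0.30 to 0.70 m, y = -0.48 to 0.48 m but for the things listed and a teaspoon lying flat near the robot (x 0.25 to 0.39, y about -0.03): room for the lid outward of the cooker.
- lid: The cooker's loose clear dome lid, hollow, 152 mm diameter, 146 mm high in all with a black knob on top, about 0.16 kg. It stands on the rim with a lip (135 mm diameter, 4 mm deep) inside it: lift straight up. Origin: centre of its lower edge (the lip's underside), z up; this is at height 0 when it stands on the worktop.
- lid_knob (a point): Where to grip the knob: on the lid's axis, 138 mm above the lid's origin. The knob is round, 28 mm diameter, 126 to 146 mm above the origin, on a 20 mm wide stem; the dome's top is 114 mm above the origin.
- egg_tray: Steel egg tray, 128 mm diameter, loose on four 15 mm feet, with four eggs upright in rings; about 0.43 kg with them. Two tabs, 20 mm wide, at its own +y and -y reach 85 mm from its axis: they belong in the cooker's notches, either way round. Origin: on the axis at the underside of the feet, its lowest point (height 0 on the worktop), z up.
- tray_grip (a point): Where to grip the tray: on its axis, 89 mm above its origin, on the flat black grip: 12 mm thick along the tray's x (close the fingers along this), 38 mm wide along the tray's y (the line of the tabs), from 70 to 102 mm above the origin, on a post. The eggs' tops are about 67 mm above the tray's origin.
- egg_0: A loose hen's egg, 43 mm diameter, 56 mm tall, standing upright in its ring on the tray at x = 28 mm, y = 28 mm of the tray's frame. Origin: its lowest point, about 11 mm above the tray's origin.
- egg_1: A loose hen's egg, 43 mm diameter, 56 mm tall, standing upright in its ring on the tray at x = 28 mm, y = -28 mm of the tray's frame. Origin: its lowest point, about 11 mm above the tray's origin.
- egg_2: A loose hen's egg, 43 mm diameter, 56 mm tall, standing upright in its ring on the tray at x = -28 mm, y = -28 mm of the tray's frame. Origin: its lowest point, about 11 mm above the tray's origin.
- egg_3: A loose hen's egg, 43 mm diameter, 56 mm tall, standing upright in its ring on the tray at x = -28 mm, y = 28 mm of the tray's frame. Origin: its lowest point, about 11 mm above the tray's origin.
- jar_a: A bystander in the row between cooker and tray: glass spice jar with a dark cap, 44 mm diameter, 96 mm tall, standing loose. Origin: centre of its underside.
- jar_b: A bystander in the row between cooker and tray: glass spice jar with a dark cap, 44 mm diameter, 96 mm tall, standing loose. Origin: centre of its underside.
- jar_c: A bystander in the row between cooker and tray: glass spice jar with a dark cap, 44 mm diameter, 96 mm tall, standing loose. Origin: centre of its underside.
- shaker: A bystander in the same row: salt shaker with a grey top, 44 mm diameter, 90 mm tall, standing loose. Origin: centre of its underside.
Things that resemble listed ones, but are neither listed nor needed, are in the scene too. What is shaped like the lid but red is not meant. Leave any red look-alike of the egg_tray alone.

How it is judged (in metres and radians):
On the way:
1. the lid stands upright on the worktop, clear of the cooker, and has been let go (height (world z) of lid below 0.008 m and angle between lid's own z axis and vertical below 0.1 rad and linear speed of lid below 0.03 m/s and horizontal distance between lid and egg_cooker above 0.15 m and contact force between the fingers and lid below 0.1 N), for 0.2 s.
At the end, for the whole second after the job is handed in: Gripper holds the tray still: feet 6-40 mm above the cooker's rim, axes within 8 mm, tabs within 0.12 rad of the notches, tilt under 0.09 rad, not touching the cooker; 4 eggs in their rings; lid upright on the worktop, let go, 150 mm or more from the cooker's axis; jars within 15 mm of their places (all of step 1 and horizontal distance between egg_tray and cooker_rim below 0.008 m and z of egg_tray in the frame of cooker_rim between 0.006 and 0.04 m and angle between the y axis of egg_tray and the y axis of egg_cooker, either way round below 0.12 rad and angle between egg_tray's own z axis and vertical below 0.09 rad and linear speed of egg_tray below 0.02 m/s and contact force between the fingers and egg_tray above 2 N and contact force between egg_tray and egg_cooker below 0.05 N and horizontal distance between each of egg_0, egg_1, egg_2, egg_3 and egg_tray below 0.055 m and z of egg_0 in the frame of egg_tray between -0.002 and 0.022 m and angle between each of egg_0, egg_1, egg_2, egg_3's own z axis and vertical below 0.5 rad and z of egg_1 in the frame of egg_tray between -0.002 and 0.022 m and z of egg_2 in the frame of egg_tray between -0.002 and 0.022 m and z of egg_3 in the frame of egg_tray between -0.002 and 0.022 m and not (angle between jar_a's own z axis and vertical above 0.2 rad) and not (angle between jar_b's own z axis and vertical above 0.2 rad) and not (angle between shaker's own z axis and vertical above 0.2 rad) and not (angle between jar_c's own z axis and vertical above 0.2 rad) and distance of each of jar_a, jar_b, shaker, jar_c from where it was at the start of the episode below 0.015 m); the arm keeps its last pose, push and grip.
It fails at once if the lid is dropped instead of set down (falls free faster than 0.4 m/s) (linear speed of lid above 0.4 m/s and contact force between the fingers and lid below 0.1 N).
It fails at once if a jar or the shaker in the row is knocked (tilted over 0.35 rad or shoved over 30 mm) (angle between any of jar_a, jar_b, shaker, jar_c's own z axis and vertical above 0.35 rad or distance of any of jar_a, jar_b, shaker, jar_c from where it was at the start of the episode above 0.03 m).
It fails at once if an egg leaves the tray (distance between any of egg_0, egg_1, egg_2, egg_3 and egg_tray above 0.075 m).
It also fails if it takes over 64 s, if anything falls off the work surface, if the arm or the gripper's body presses on something with over 40 N, if the wrist force passes 120 N, or if a joint passes its speed limit or range.

## Working session

There is one attempt and no reset: what is moved stays moved. The work goes in short steps, Python scripts to look and compute and a shell command to move; the robot and the scene stay as the last step left them, time stands still between calls to the robot, and variables do not carry over. Pictures are saved under pics/ and viewed, at most 10 in all, crops included, and the job is handed in when it is done.

```bash
mkdir -p pics; ls; cat > h.py <<'E'
import numpy as np, cv2, json
from workcell import sensors, camera, ticket, bot
def snap(n,f):
    c=camera(n); cv2.imwrite(f,c['img'][:,:,::-1]); 
    np.savez(f[:-4]+'.npz',**c); return c
def L(f): return dict(np.load(f))
def ray(c,u,v):
    R=np.array(c['R']);t=np.array(c['t']); o=-R.T@t
    d=R.T@np.array([(u-c['cx'])/c['fx'],(v-c['cy'])/c['fy'],1]); return o,d
def atz(c,u,v,z):
    o,d=ray(c,u,v); return o+d*(z-o[2])/d[2]
def proj(c,X):
    p=np.array(c['R'])@np.array(X)+c['t']; return np.array([c['fx']*p[0]/p[2]+c['cx'],c['fy']*p[1]/p[2]+c['cy']])
def tri(*obs):
    A=np.zeros((3,3));b=np.zeros(3);r=[]
    for c,u,v in obs:
        o,d=ray(c,u,v);d=d/np.linalg.norm(d);P=np.eye(3)-np.outer(d,d);A+=P;b+=P@o;r.append((P,o))
    X=np.linalg.solve(A,b); return X,[np.linalg.norm(P@(X-o)) for P,o in r]
E
python3 - <<'E'
from h import *
for n in('scene','top'):
    c=snap(n,f'pics/{n}0.png'); print(n,-c['R'].T@c['t'],c['fx'])
print(sensors.get_obs(),bot.pinch_z)
s=cv2.imread('pics/scene0.png');t=cv2.imread('pics/top0.png')
cv2.imwrite('pics/s.png',cv2.resize(s,(800,600),interpolation=cv2.INTER_CUBIC));cv2.imwrite('pics/t.png',cv2.resize(t,(800,600),interpolation=cv2.INTER_CUBIC))
E
```

```text
pics
scene [-0.08565007  0.56432038  0.54675728] 357.61206724525994
top [0.39417495 0.00860922 1.21421226] 450.7847115371748
{'time': 0.1, 'q': array([-7.49987883e+01,  5.00726803e+00,  1.00370385e+01,  9.50976361e+01,
       -1.74020072e-03,  9.00000744e+01]), 'qd': array([ 0.01786834, -0.02389101,  0.14105563, -0.10742447,  0.05443735,
       -0.00936946]), 'joint_efforts': array([ 1.28159812e-03, -5.21562910e+01,  4.65653980e+01,  1.59488252e-02,
        1.17728810e-04, -4.18680663e-07]), 'ee_pos': array([ 0.14230053, -0.53106134,  0.23064297]), 'tcp_rot': array([-1.79932134e+02,  1.74028763e-03,  1.50011393e+01]), 'wrist_force': array([-0.1902141 , -0.44248056,  0.40532449]), 'torque': array([0.00044538, 0.04450202, 0.01738018]), 'grasp_force': 0.0, 'opening': 0.08507651622978468} 0.0187
```

View pics/s.png

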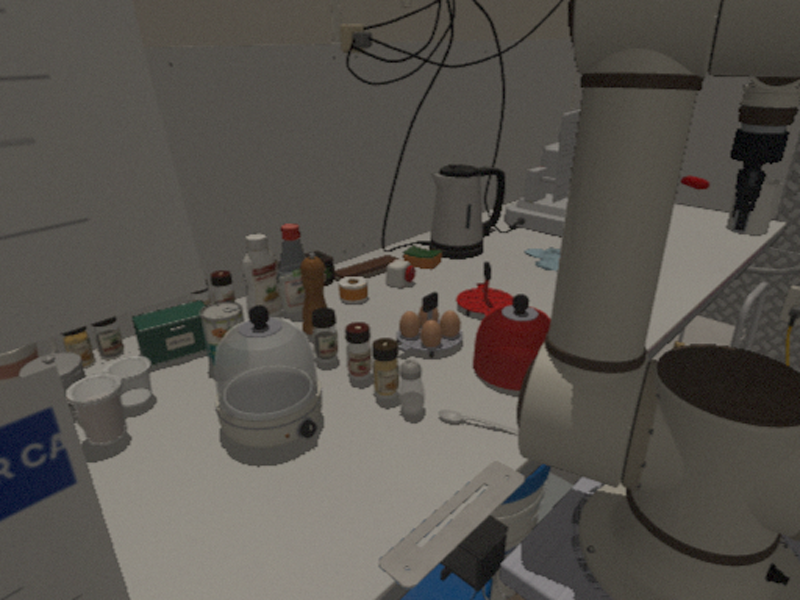

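View pics/t.png

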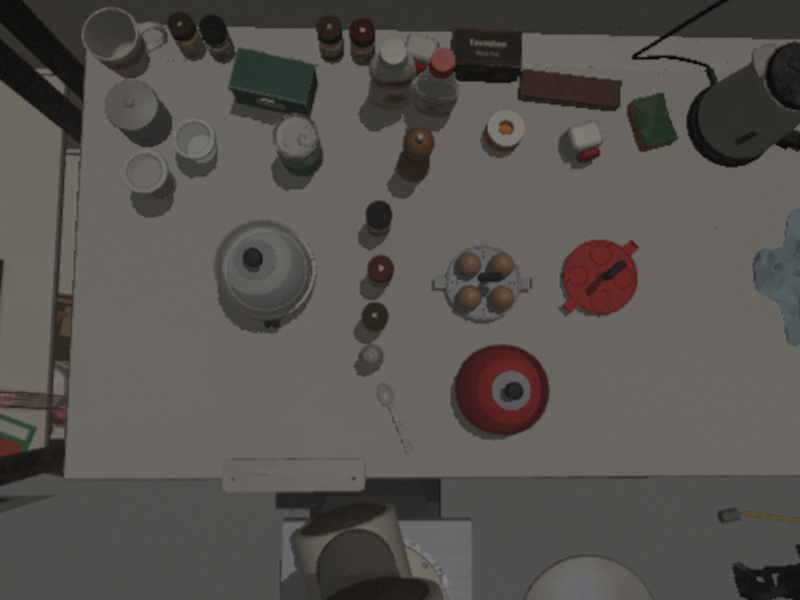

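The top view shows two lids: a clear one, knob (253,257), and a red one, (513,391). It also shows two trays: steel with eggs (483,282), and red (600,277). The clear lid and the steel tray with eggs fit the description. The jars are at (378,215), (380,268) and (375,316), and the shaker is at (371,354). I'll confirm with enlarged crops.

```bash
python3 - <<'E'
import cv2
t=cv2.imread('pics/top0.png')[130:242,130:346];s=cv2.imread('pics/scene0.png')[182:302,130:306]
f=lambda i,k:cv2.convertScaleAbs(cv2.resize(i,None,fx=k,fy=k,interpolation=cv2.INTER_CUBIC),alpha=1.4)
cv2.imwrite('pics/tc.png',f(t,3.7));cv2.imwrite('pics/sc.png',f(s,4.5))
E
```

```text
(no output)
```

View pics/tc.png

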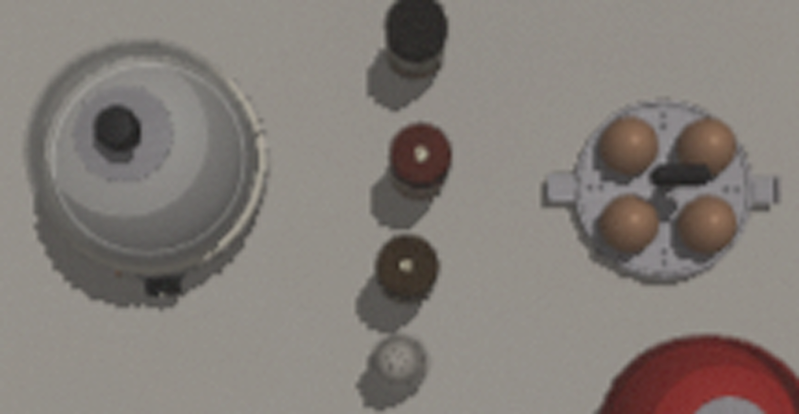

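View pics/sc.png

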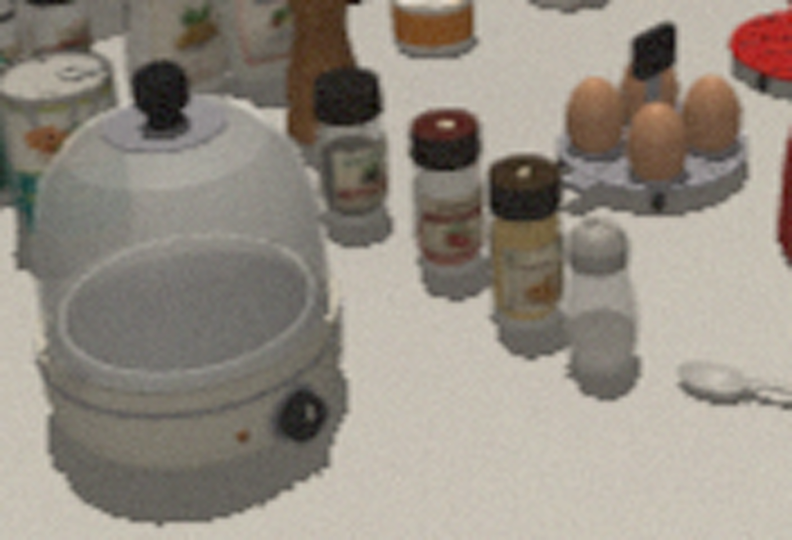

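```bash
python3 - <<'E'
from h import *
np.set_printoptions(precision=4,suppress=True)
t=L('pics/top0.npz');s=L('pics/scene0.npz')
T=lambda u,v:(t,130+u/3.7,130+v/3.7);S=lambda u,v:(s,130+u/4.5,182+v/4.5)
print('knob',tri(T(117,130),S(162,86)))
print('grip',tri(T(681,175),S(654,50)))
for n,u,v,z in[('a',417,28,.096),('b',421,153,.096),('c',407,266,.096),('sh',399,357,.09),('tabL',558,189,.017),('tabR',765,191,.017),('switch',163,287,.03),('trayplate',663,191,.018)]:print(n,atz(*T(u,v),z))
for n,u,v in[('a',347,95),('b',446,140),('c',524,188)]: print(n,atz(*S(u,v),.09))
# back-project: rim, cooker centre guess
for d in((.08,0),(-.08,0),(0,.08),(0,-.08)):
  X,_=tri(T(117,130),S(162,86));p=proj(t,[X[0]+d[0],X[1]+d[1],.05]);print((p-130)*3.7)
E
```

```text
knob (array([0.5623, 0.1846, 0.1888]), [np.float64(0.0005479985978951124), np.float64(0.0005479985978950084)])
grip (array([ 0.5515, -0.1828,  0.0845]), [np.float64(0.00033024273805864633), np.float64(0.0003302427380586362)])
a [ 0.6501 -0.0004  0.096 ]
b [ 0.5638 -0.0036  0.096 ]
c [0.487  0.0054 0.096 ]
sh [0.4262 0.0104 0.09  ]
tabL [ 0.5502 -0.104   0.017 ]
tabR [ 0.5498 -0.2555  0.017 ]
switch [0.4768 0.1774 0.03  ]
trayplate [ 0.5491 -0.1805  0.018 ]
a [0.6428 0.007  0.09  ]
b [0.5527 0.005  0.09  ]
c [0.4783 0.0136 0.09  ]
[153.7935  50.6224]
[148.6322 277.0219]
[ 35.7577 162.1041]
[266.0436 163.8357]
```

```bash
python3 -m handwheel '{"gripper":[1,1,1,1,1,1,1,1],"slide":[[0,0,-10],[0,0,-10],[0,0,-10],[0,0,-10],[0,0,-10],[0,0,-10],[0,0,-10],[0,0,-10]],"yaw":[-0.125,-0.125,-0.125,-0.125,-0.125,-0.125,-0.125,-0.125]}' 60
python3 -m handwheel '{"gripper":[1,1,1],"slide":[[0,0,0],[0,0,0],[0,0,0]],"yaw":[-0.125,-0.125,-0.059]}'
```

```text
time: 0.77
ee_pos: [0.1423, -0.5312, 0.3114]
tcp_rot: [-180.0, -0.0, 72.6]
wrist_force: [-0.2, 0.4, -0.2]
opening: 0.0855
grasp_force: 0.0
time: 1.02
ee_pos: [0.1424, -0.5313, 0.311]
tcp_rot: [-180.0, -0.0, 90.4]
wrist_force: [0.5, -0.2, -0.5]
opening: 0.0855
grasp_force: 0.0
```

```bash
python3 -m handwheel '{"gripper":[1,1,1,1,1,1,1,1],"slide":[[20,12,0],[30,18,0],[30,18,0],[30,18,0],[30,18,0],[30,18,0],[30,18,0],[30,18,0]],"yaw":[0,0,0,0,0,0,0,0]}' >/dev/null
python3 -m handwheel '{"gripper":[1,1,1,1,1,1,1,1],"slide":[[30,18,0],[30,18,0],[30,18,0],[30,18,0],[30,18,0],[30,18,0],[30,18,0],[30,18,0]],"yaw":[0,0,0,0,0,0,0,0]}'
python3 -m handwheel '{"gripper":[1,1,1,1,1,1,1,1],"slide":[[30,18,0],[30,18,0],[30,18,0],[30,18,0],[30,18,0],[20,12,0],[10,6,0],[0,0,0]],"yaw":[0,0,0,0,0,0,0,0]}'
python3 - <<'E'
from h import *
c=snap('wrist','pics/w1.png');print(-c['R'].T@c['t'],c['R'],proj(c,[.5623,.1846,.189]))
cv2.imwrite('pics/w1b.png',cv2.resize(cv2.imread('pics/w1.png'),(800,600)))
E
```

```text
time: 2.35
ee_pos: [0.4248, -0.0595, 0.3112]
tcp_rot: [-180.0, 0.0, 90.0]
wrist_force: [1.1, 0.1, -0.2]
opening: 0.0856
grasp_force: 0.0
time: 3.02
ee_pos: [0.533, 0.1204, 0.31]
tcp_rot: [-179.9, 0.0, 90.1]
wrist_force: [0.7, 0.7, -0.4]
opening: 0.0855
grasp_force: 0.0
[0.53316694 0.19532237 0.45369305] [[ 9.99996745e-01  2.52219011e-03 -3.86463934e-04]
 [ 2.52523555e-03 -9.56510112e-01  2.91688238e-01]
 [ 3.66036527e-04 -2.91688264e-01 -9.56513368e-01]] [285.42487341 114.81832107]
```

View pics/w1b.png

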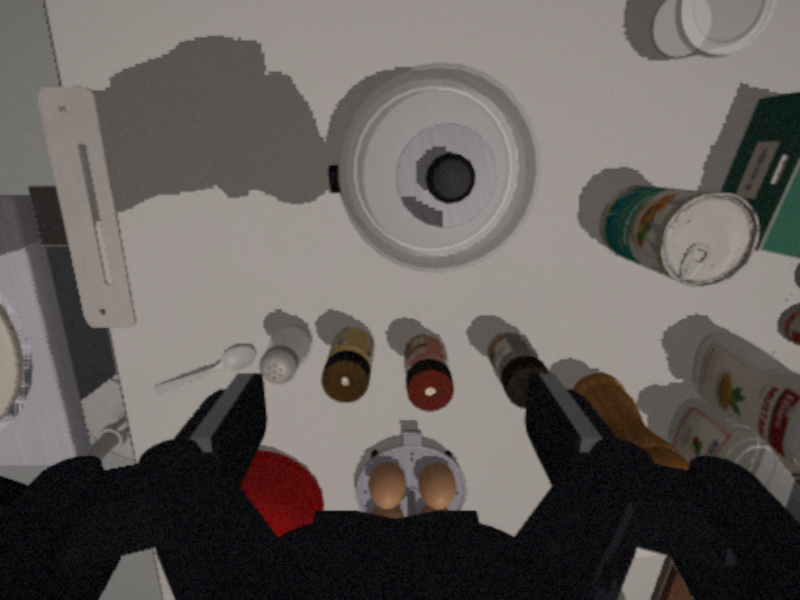

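```bash
python3 - <<'E'
from h import *
np.set_printoptions(precision=4,suppress=True)
t=L('pics/top0.npz');s=L('pics/scene0.npz');w=L('pics/w1.npz');k=1.5625
T=lambda u,v:(t,130+u/3.7,130+v/3.7);S=lambda u,v:(s,130+u/4.5,182+v/4.5);W=lambda u,v:(w,u/k,v/k)
print(tri(T(117,129),S(162,80),W(451,178)),tri(S(162,80),W(451,178)),tri(T(117,129),W(451,178)))
print(atz(*W(451,178),.198),atz(*W(335,178),.03))
E
```

```text
(array([0.5635, 0.1844, 0.1915]), [np.float64(0.0006738123462690714), np.float64(0.0013991010302484373), np.float64(0.0017391622421625353)]) (array([0.5641, 0.1842, 0.1912]), [np.float64(0.0015084740071534173), np.float64(0.0015084740071535188)]) (array([0.5647, 0.1854, 0.1855]), [np.float64(0.0009074683560941058), np.float64(0.0009074683560942654)])
[0.5641 0.1857 0.198 ] [0.4776 0.1792 0.03  ]
```

```bash
python3 -m handwheel '{"gripper":[1,1,1,1,1,1,1,1],"slide":[[20,10,0],[25,11,0],[20,10,0],[0,0,20],[0,0,25],[0,0,25],[0,0,10],[0,0,0]],"yaw":[0,0,0,0,0,0,0,0]}'
```

```text
time: 3.73
ee_pos: [0.5622, 0.1821, 0.2293]
tcp_rot: [-179.8, 0.1, 89.9]
wrist_force: [-0.9, 0.2, 0.5]
opening: 0.0855
grasp_force: 0.0
```

```bash
python3 -m handwheel '{"gripper":[1,1,1,1,1,1,1,1],"slide":[[2,1,10],[1,1,15],[0,0,15],[0,0,10],[0,0,5],[0,0,1],[0,0,0],[0,0,0]],"yaw":[0,0,0,0,0,0,0,0]}'
python3 -m handwheel '{"gripper":[0.2,-0.2,-0.4,-1,-1,-1,-1,-1],"slide":[[0,0,0],[0,0,0],[0,0,0],[0,0,0],[0,0,0],[0,0,0],[0,0,0],[0,0,0]],"yaw":[0,0,0,0,0,0,0,0]}' 60
```

```text
time: 4.4
ee_pos: [0.5657, 0.1868, 0.1764]
tcp_rot: [179.9, -0.0, 90.0]
wrist_force: [0.6, -0.6, 0.1]
opening: 0.0851
grasp_force: 0.0
time: 5.07
ee_pos: [0.5652, 0.1868, 0.1756]
tcp_rot: [-180.0, -0.0, 90.0]
wrist_force: [-4.0, 1.5, 5.4]
opening: 0.0253
grasp_force: 59.1
```

```bash
python3 -m handwheel '{"gripper":[-1,-1,-1,-1,-1,-1,-1,-1],"slide":[[0,0,-2],[0,0,-5],[0,0,-8],[0,0,-10],[0,0,-10],[0,0,-10],[0,0,-5],[0,0,0]],"yaw":[0,0,0,0,0,0,0,0]}' 80
python3 -m handwheel '{"gripper":[-1,-1,-1],"slide":[[0,0,0],[0,0,0],[0,0,0]],"yaw":[0,0,0]}'
python3 - <<'E'
from h import *
c=snap('scene','pics/s2.png')
i=c['img'][140:310,100:326,::-1]
cv2.imwrite('pics/s2c.png',cv2.convertScaleAbs(cv2.resize(i,None,fx=3.5,fy=3.5,interpolation=2),alpha=1.4))
E
```

```text
time: 5.73
ee_pos: [0.5659, 0.1869, 0.2272]
tcp_rot: [179.9, -0.0, 90.0]
wrist_force: [-1.0, 0.4, -2.3]
opening: 0.0246
grasp_force: 78.7
time: 5.98
ee_pos: [0.5652, 0.1867, 0.2246]
tcp_rot: [-179.9, 0.0, 90.0]
wrist_force: [-0.7, 0.5, -1.5]
opening: 0.0247
grasp_force: 78.7
```

View pics/s2c.png

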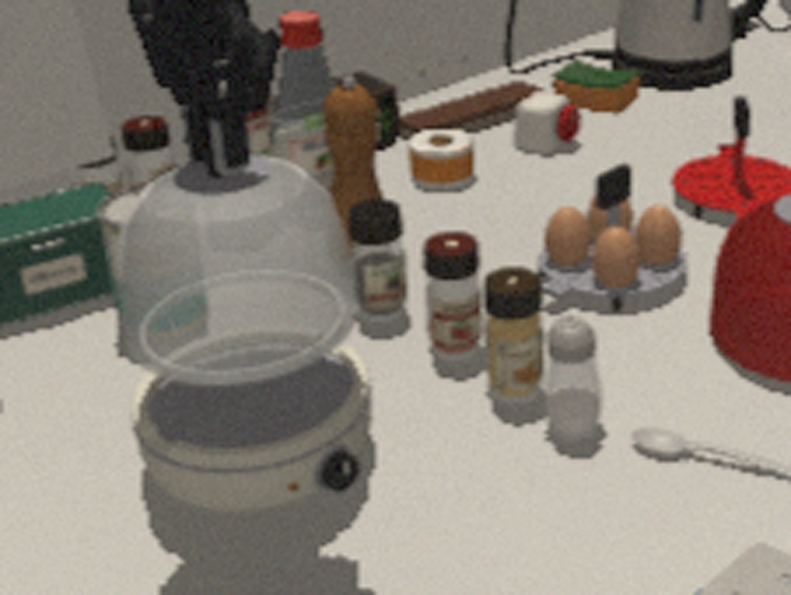

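The lid is gripped and level, about 5 cm above the rim (lower edge at (245,330) in the crop). Now I'll move it outward.

```bash
python3 -m handwheel '{"gripper":[-1,-1,-1,-1,-1,-1,-1,-1],"slide":[[4,-4,0],[9,-9,0],[14,-14,0],[18,-18,0],[20,-20,0],[20,-20,0],[20,-20,0],[16,-16,0]],"yaw":[0,0,0,0,0,0,0,0]}' >/dev/null
python3 -m handwheel '{"gripper":[-1,-1,-1,-1,-1,-1,-1,-1],"slide":[[12,-12,0],[7,-7,0],[3,-3,3],[0,0,8],[0,0,12],[0,0,15],[0,0,15],[0,0,12]],"yaw":[0,0,0,0,0,0,0,0]}'
python3 -m handwheel '{"gripper":[-1,-1,-1,-1,-1,-1],"slide":[[0,0,9],[0,0,6],[0,0,4],[0,0,2],[0,0,0],[0,0,0]],"yaw":[0,0,0,0,0,0]}'
```

```text
time: 7.37
ee_pos: [0.4226, 0.3288, 0.1582]
tcp_rot: [-179.9, 0.1, 89.9]
wrist_force: [-0.0, -0.2, -2.2]
opening: 0.0248
grasp_force: 78.7
time: 7.87
ee_pos: [0.4225, 0.3299, 0.1398]
tcp_rot: [180.0, -0.0, 90.0]
wrist_force: [-0.2, -0.2, -1.1]
opening: 0.0245
grasp_force: 78.7
```

```bash
python3 -m handwheel '{"gripper":[-1,-1,-1,-1,-1,-1,-1],"slide":[[0,0,4],[0,0,4],[0,0,3],[0,0,2],[0,0,1],[0,0,0],[0,0,0]],"yaw":[0,0,0,0,0,0,0]}'
python3 -m handwheel '{"gripper":[-1,-1,-1,-1,-1],"slide":[[0,0,1],[0,0,1],[0,0,0],[0,0,0],[0,0,0]],"yaw":[0,0,0,0,0]}'
python3 -m handwheel '{"gripper":[-1,-1,-1,-1],"slide":[[0,0,1],[0,0,0],[0,0,0],[0,0,0]],"yaw":[0,0,0,0]}'
```

```text
time: 8.45
ee_pos: [0.4223, 0.3298, 0.1253]
tcp_rot: [180.0, 0.0, 90.0]
wrist_force: [0.2, -0.3, -2.6]
opening: 0.0247
grasp_force: 78.7
time: 8.87
ee_pos: [0.4224, 0.3297, 0.1233]
tcp_rot: [180.0, -0.0, 90.0]
wrist_force: [-0.8, 0.5, -1.1]
opening: 0.0247
grasp_force: 78.7
time: 9.2
ee_pos: [0.4223, 0.3297, 0.1223]
tcp_rot: [-180.0, 0.0, 90.0]
wrist_force: [-0.4, 0.5, -2.6]
opening: 0.0249
grasp_force: 78.7
```

```bash
for i in 1; do python3 -m handwheel '{"gripper":[-1,-1,-1],"slide":[[0,0,1],[0,0,0],[0,0,0]],"yaw":[0,0,0]}'
python3 -m handwheel '{"gripper":[-1,-1,-1],"slide":[[0,0,1],[0,0,0],[0,0,0]],"yaw":[0,0,0]}'; done | grep -E "ee_pos|wrist"
```

```text
ee_pos: [0.4224, 0.3298, 0.1216]
wrist_force: [-1.8, -1.0, 1.7]
ee_pos: [0.4222, 0.33, 0.1214]
wrist_force: [-4.1, -0.5, 8.6]
```

```bash
python3 -m handwheel '{"gripper":[-0.2,0,0.2,0.4,0.7,1,1,1],"slide":[[0,0,0],[0,0,0],[0,0,0],[0,0,0],[0,0,0],[0,0,0],[0,0,0],[0,0,0]],"yaw":[0,0,0,0,0,0,0,0]}' 60
python3 -m handwheel '{"gripper":[1,1,1,1,1,1,1,1],"slide":[[0,0,-3],[0,0,-8],[0,0,-15],[0,0,-25],[0,0,-35],[0,0,-35],[0,0,-30],[0,0,-20]],"yaw":[0,0,0,0,0,0,0,0]}'
python3 - <<'E'
from h import *
c=snap('top','pics/t3.png');d=snap('scene','pics/s3.png')
f=lambda i,k:cv2.convertScaleAbs(cv2.resize(i[:,:,::-1],None,fx=k,fy=k,interpolation=cv2.INTER_CUBIC),alpha=1.4)
a=f(c['img'][120:240,80:220],5);cv2.imwrite('pics/t3c.png',a)
E
```

```text
time: 10.37
ee_pos: [0.4224, 0.3297, 0.1202]
tcp_rot: [-180.0, 0.0, 90.0]
wrist_force: [0.2, -0.4, -0.4]
opening: 0.0857
grasp_force: 0.0
time: 11.03
ee_pos: [0.4224, 0.3298, 0.2955]
tcp_rot: [179.8, -0.1, 90.0]
wrist_force: [1.4, 0.0, 0.2]
opening: 0.0856
grasp_force: 0.0
```

View pics/t3c.png

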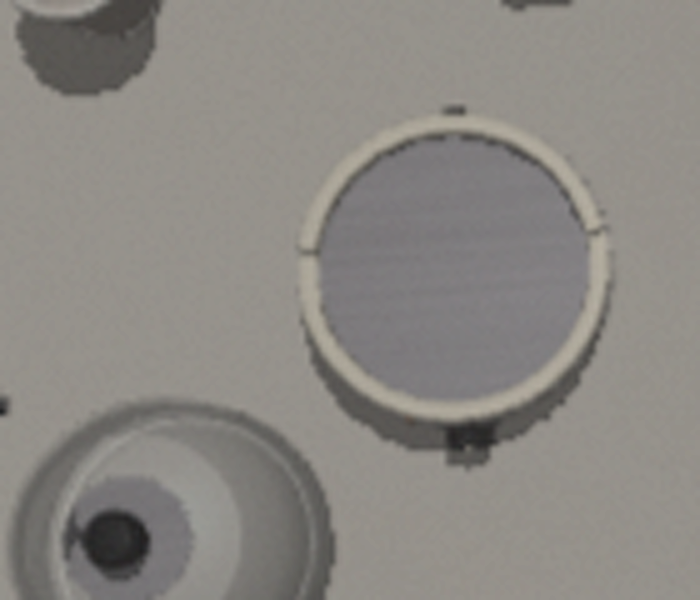

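The cooker is open: rim centre ≈(454,267), notch edges at (309,250) and (598,229) in the crop. The lid stands free at lower left, knob (118,541). Next I'll compute the poses.

```bash
python3 - <<'E'
from h import *
np.set_printoptions(precision=4,suppress=True)
c=L('pics/t3.npz');s=L('pics/s3.npz')
T=lambda u,v:(c,80+u/5,120+v/5)
print(proj(c,[.4224,.3298,.2955]),[(p-np.array([80,120]))*5 for p in (proj(c,[.4224,.3298,.138]),)])
print(atz(*T(118,541),.142))
g=[atz(*T(*p),.058) for p in((300,265),(609,260),(454,113),(454,422))];print(g,(g[0]+g[1])/2,(g[2]+g[3])/2)
a,b=atz(*T(309,250),.056),atz(*T(598,229),.056);print(a,b,np.degrees(np.arctan2(-(a-b)[0],(a-b)[1])))
# refine ring: threshold bright cream rim, fit ellipse
im=c['img'].astype(int); yy,xx=np.mgrid[:384,:512]
m=((im.sum(2)>0)&(xx>138)&(xx<204)&(yy>140)&(yy<206)); 
r=(im[...,0]+im[...,1]-2*im[...,2]); print(np.percentile(r[m],[5,25,50,75,95]),np.percentile(im.sum(2)[m],[5,50,95]))
k=(m&(im.sum(2)>400)).astype(np.uint8)
if k.sum()<100: k=(m&(im.sum(2)>np.percentile(im.sum(2)[m],82))).astype(np.uint8)
n,lab,st,_=cv2.connectedComponentsWithStats(k)
pts=np.argwhere(k)[:,::-1]; X=np.array([atz(c,u,v,.058) for u,v in pts])[:,:2]
cen=np.array([.564,.185])
for _ in range(20):
    d=np.linalg.norm(X-cen,axis=1);q=X[(d>.066)&(d<.084)]
    A=np.c_[2*q,np.ones(len(q))];so=np.linalg.lstsq(A,(q**2).sum(1),rcond=None)[0];cen=so[:2]
print('ring',len(q),cen,np.sqrt(so[2]+cen@cen))
E
```

```text
[ 77.9102 225.0314] [array([108.2094, 535.8188])]
[0.4199 0.324  0.142 ]
[array([0.5632, 0.262 , 0.058 ]), array([0.5671, 0.1043, 0.058 ]), array([0.6434, 0.1854, 0.058 ]), array([0.4829, 0.1818, 0.058 ])] [0.5651 0.1831 0.058 ] [0.5631 0.1836 0.058 ]
[0.5713 0.2581 0.056 ] [0.5835 0.1103 0.056 ] 4.710805849857203
[-2. -1.  1. 13. 22.] [194. 273. 349.]
ring 592 [0.5657 0.1856] 0.07546423997795405
```

```bash
python3 -m handwheel '{"gripper":[1,1,1,1,1,1,1,1],"slide":[[-10,12,0],[-20,24,0],[-25,30,0],[-25,30,0],[-20,25,0],[-13,15,0],[-7,7,0],[0,0,0]],"yaw":[0,0,0,0,0,0,0,0]}'
python3 -m handwheel '{"gripper":[1,1,1],"slide":[[0,0,0],[0,0,0],[0,0,0]],"yaw":[0,0,0]}'|grep ee_pos
python3 - <<'E'
from h import *
np.set_printoptions(precision=4,suppress=True)
c=snap('wrist','pics/w4.png');print(-c['R'].T@c['t'])
p=proj(c,[.565,.185,.058]);print(p)
x0,y0=int(p[0])-95,int(p[1])-95;y0=max(y0,0);print(x0,y0)
cv2.imwrite('pics/w4c.png',cv2.convertScaleAbs(cv2.resize(c['img'][y0:y0+190,x0:x0+200,::-1],None,fx=3,fy=3,interpolation=cv2.INTER_CUBIC),alpha=1.4))
E
```

```text
time: 11.8
ee_pos: [0.5662, 0.2084, 0.2903]
tcp_rot: [-179.9, 0.0, 89.9]
wrist_force: [0.0, 0.5, -0.6]
opening: 0.0854
grasp_force: 0.0
ee_pos: [0.5645, 0.2108, 0.2917]
[0.5643 0.2857 0.4355]
[252.7303 179.2915]
157 84
```

View pics/w4c.png

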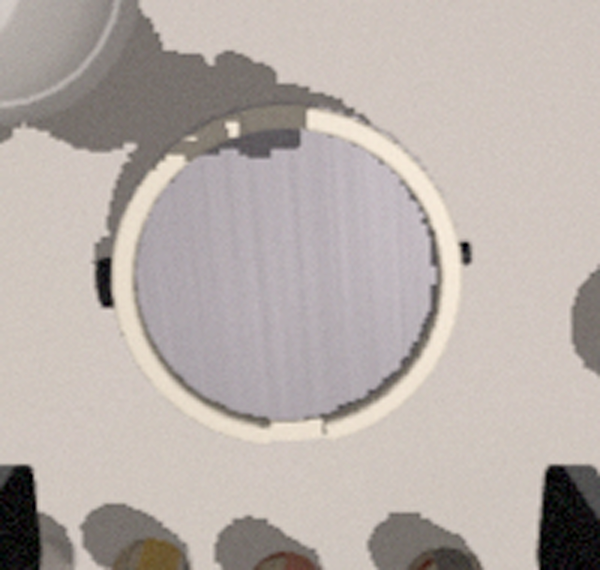

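The rim is at left x=113 and right x=461, the front notch is at (297,432), the rear notch right edge is at (307,117), and the switch is at (103,281).

```bash
python3 - <<'E'
from h import *
np.set_printoptions(precision=4,suppress=True)
c=L('pics/w4.npz');W=lambda u,v,z:atz(c,157+u/3,84+v/3,z)
ne=[W(270,422,.058),W(323,420,.058)];f=W(307,112,.058);print(ne,f)
e=ne[1]; d=f-e; print('yaw right edges',np.degrees(np.arctan2(-d[0],d[1])))
im=c['img'].astype(int); 
m=(im.sum(2)>np.percentile(im[84:274,157:357].sum(2),80))&(im[...,0]-im[...,2]>12)
pts=np.argwhere(m)[:,::-1]
pts=pts[(pts[:,0]>190)&(pts[:,0]<315)&(pts[:,1]>115)&(pts[:,1]<235)]
X=np.array([atz(c,u,v,.058) for u,v in pts])[:,:2]
cen=np.array([.565,.185])
for _ in range(20):
    q=X[np.abs(np.linalg.norm(X-cen,axis=1)-.075)<.007]
    A=np.c_[2*q,np.ones(len(q))];so=np.linalg.lstsq(A,(q**2).sum(1),rcond=None)[0];cen=so[:2]
print(len(q),cen,np.sqrt(so[2]+cen@cen))
for p in((113,271),(461,271),(288,440)):print(W(*p,.058))
s=W(103,281,.032)[:2]-cen;b=W(466,252,.05)[:2]-cen;print('switch yaw',np.degrees(np.arctan2(-s[1],-s[0])),'back',np.degrees(np.arctan2(b[1],b[0])))
E
```

```text
[array([0.5569, 0.1175, 0.058 ]), array([0.5823, 0.1186, 0.058 ])] [0.5734 0.2624 0.058 ]
yaw right edges 3.529213894770589
1780 [0.5648 0.1852] 0.07542275977660468
[0.4859 0.1919 0.058 ]
[0.6439 0.1921 0.058 ]
[0.5655 0.1081 0.058 ]
switch yaw 3.0441563476882485 back 9.591451525940528
```

```bash
python3 -m handwheel '{"gripper":[1,1,1,1,1,1,1,1],"slide":[[-15,0,0],[-35,-2,0],[-40,-2,0],[-40,-2,0],[-40,-2,0],[-40,-2,0],[-40,-2,0],[-40,-2,0]],"yaw":[0,0,0,0,0,0,0,0]}' >/dev/null
python3 -m handwheel '{"gripper":[1,1,1,1,1,1,1],"slide":[[-35,0,0],[-25,0,0],[-12,0,0],[-4,0,0],[0,0,0],[0,0,0],[0,0,0]],"yaw":[0,0,0,0,0,0,0]}'
python3 - <<'E'
from h import *
np.set_printoptions(precision=4,suppress=True)
c=snap('wrist','pics/w5.png');print(-c['R'].T@c['t'])
p=proj(c,[.55,-.182,.06]);print(p)
x0,y0=int(p[0])-110,max(int(p[1])-90,0);print(x0,y0)
cv2.imwrite('pics/w5c.png',cv2.convertScaleAbs(cv2.resize(c['img'][y0:y0+190,x0:x0+220,::-1],None,fx=3,fy=3,interpolation=cv2.INTER_CUBIC),alpha=1.4))
E
```

```text
time: 13.35
ee_pos: [0.5514, -0.1549, 0.2915]
tcp_rot: [180.0, -0.0, 90.1]
wrist_force: [0.2, -0.0, -0.2]
opening: 0.0852
grasp_force: 0.0
[ 0.5514 -0.08    0.4353]
[251.2618 180.6351]
141 90
```

View pics/w5c.png

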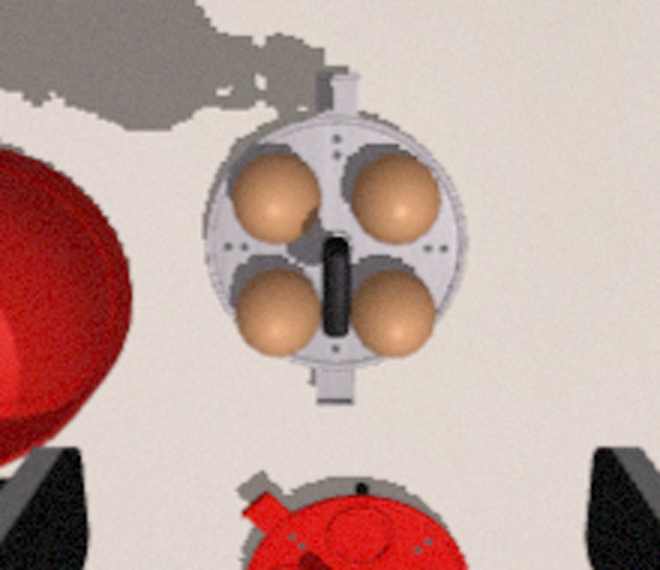

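```bash
python3 - <<'E'
from h import *
np.set_printoptions(precision=4,suppress=True)
c=L('pics/w5.npz');W=lambda u,v,z:atz(c,141+u/3,90+v/3,z)
t=L('pics/top0.npz');s=L('pics/scene0.npz')
a,b=W(344,76,.018),W(336,401,.018);d=a-b;print(a,b,(a+b)/2,np.degrees(np.arctan2(-d[0],d[1])))
print('plate',(W(207,240,.018)+W(464,240,.018))/2,W(336,112,.018),W(336,366,.018))
o=(c,141+336/3,90+290/3);T=(t,130+681/3.7,130+175/3.7);S=(s,130+654/4.5,182+50/4.5)
print(tri(o,T,S),tri(o,S),atz(*o,.10))
E
```

```text
[ 0.5561 -0.0975  0.018 ] [ 0.5526 -0.2642  0.018 ] [ 0.5543 -0.1809  0.018 ] -1.1840031023510236
plate [ 0.5522 -0.1769  0.018 ] [ 0.5523 -0.1142  0.018 ] [ 0.5526 -0.2443  0.018 ]
(array([ 0.5519, -0.1832,  0.0842]), [np.float64(0.0005096050576612446), np.float64(0.0005629299165937624), np.float64(0.0004103094107179508)]) (array([ 0.5522, -0.1837,  0.0839]), [np.float64(0.0002490606648517457), np.float64(0.00024906066485162607)]) [ 0.5523 -0.1788  0.1   ]
```

```bash
python3 -m handwheel '{"gripper":[1,1,1,1,1,1,1,1],"slide":[[-8,1,10],[-10,0,20],[-8,0,30],[0,0,35],[0,0,35],[0,0,30],[0,0,20],[0,0,10]],"yaw":[0,0,0,0,0,0,0,0]}'
python3 -m handwheel '{"gripper":[1,1,1,1,1,1],"slide":[[0,0,10],[0,0,7],[0,0,5],[0,0,3],[0,0,0],[0,0,0]],"yaw":[0,0,0,0,0,0]}'
```

```text
time: 14.07
ee_pos: [0.5508, -0.1815, 0.0972]
tcp_rot: [-179.7, -0.1, 90.0]
wrist_force: [-0.9, 0.4, -0.6]
opening: 0.0855
grasp_force: 0.0
time: 14.57
ee_pos: [0.5527, -0.1824, 0.077]
tcp_rot: [179.9, 0.0, 90.0]
wrist_force: [0.1, 0.3, 0.9]
opening: 0.085
grasp_force: 0.0
```

Go 4 mm lower, then close gently, with the force raised afterwards.

```bash
python3 -m handwheel '{"gripper":[0.8,0.6,0.4,0.2,0,-0.2,-0.4,-0.5],"slide":[[1,0,2],[0,0,2],[0,0,0],[0,0,0],[0,0,0],[0,0,0],[0,0,0],[0,0,0]],"yaw":[0,0,0,0,0,0,0,0]}' 30
python3 -m handwheel '{"gripper":[-0.6,-0.65,-0.7,-0.75,-0.8,-0.85,-1,-1],"slide":[[0,0,0],[0,0,0],[0,0,0],[0,0,0],[0,0,0],[0,0,0],[0,0,0],[0,0,0]],"yaw":[0,0,0,0,0,0,0,0]}' 
python3 -m handwheel '{"gripper":[-1,-1,-1,-1],"slide":[[0,0,0],[0,0,0],[0,0,0],[0,0,0]],"yaw":[0,0,0,0]}' 100
```

```text
time: 15.23
ee_pos: [0.5524, -0.1813, 0.0723]
tcp_rot: [180.0, 0.0, 90.0]
wrist_force: [0.0, 0.3, 0.5]
opening: 0.0214
grasp_force: 0.0
time: 15.9
ee_pos: [0.5522, -0.1813, 0.0722]
tcp_rot: [-180.0, -0.0, 90.0]
wrist_force: [-3.6, -0.5, 1.5]
opening: 0.0116
grasp_force: 30.6
time: 16.23
ee_pos: [0.5523, -0.1813, 0.0723]
tcp_rot: [-180.0, 0.0, 90.0]
wrist_force: [-3.9, -0.4, 2.2]
opening: 0.0107
grasp_force: 97.8
```

```bash
python3 -m handwheel '{"gripper":[-1,-1,-1,-1,-1,-1,-1,-1],"slide":[[0,0,-1],[0,0,-2],[0,0,-3],[0,0,-5],[0,0,-7],[0,0,-9],[0,0,-10],[0,0,-10]],"yaw":[0,0,0,0,0,0,0,0]}' 
python3 -m handwheel '{"gripper":[-1,-1,-1,-1,-1,-1,-1,-1],"slide":[[0,0,-10],[0,0,-10],[0,0,-10],[0,0,-10],[0,0,-10],[0,0,-9],[0,0,-8],[0,0,-7]],"yaw":[0,0,0,0,0,0,0,0]}' 
python3 -m handwheel '{"gripper":[-1,-1,-1,-1,-1,-1],"slide":[[0,0,-5],[0,0,-3],[0,0,-1],[0,0,0],[0,0,0],[0,0,0]],"yaw":[0,0,0,0,0,0]}' 
python3 - <<'E'
from h import *
c=snap('scene','pics/s6.png')
cv2.imwrite('pics/s6c.png',cv2.convertScaleAbs(cv2.resize(c['img'][110:300,60:320,::-1],None,fx=3,fy=3,interpolation=2),alpha=1.4))
E
```

```text
time: 16.9
ee_pos: [0.5525, -0.1813, 0.1207]
tcp_rot: [180.0, 0.0, 90.0]
wrist_force: [1.1, 0.1, -3.3]
opening: 0.0104
grasp_force: 97.5
time: 17.57
ee_pos: [0.5524, -0.1813, 0.1942]
tcp_rot: [180.0, 0.0, 90.0]
wrist_force: [0.4, -0.2, -3.8]
opening: 0.0104
grasp_force: 97.5
time: 18.07
ee_pos: [0.5522, -0.1812, 0.2018]
tcp_rot: [-180.0, -0.0, 90.0]
wrist_force: [0.4, 0.0, -3.5]
opening: 0.0102
grasp_force: 97.5
```

View pics/s6c.png

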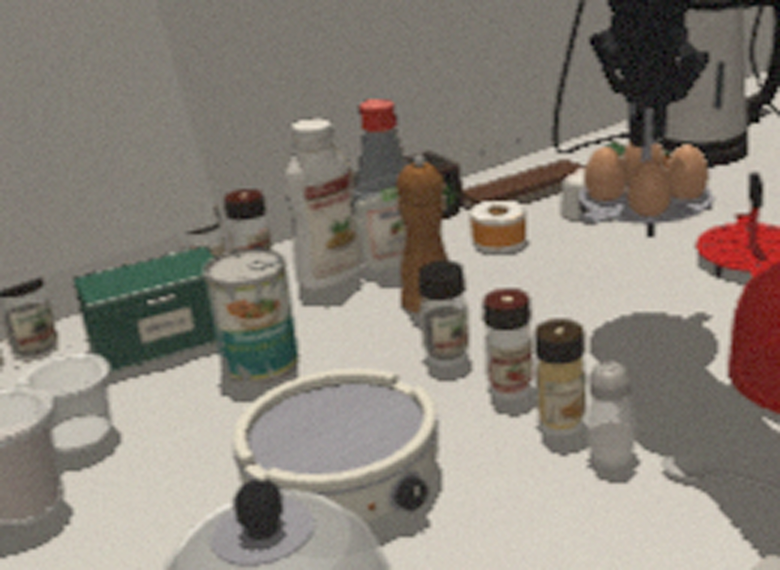

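```bash
python3 -m handwheel '{"gripper":[-1,-1,-1,-1,-1,-1,-1,-1],"slide":[[2,0,0],[4,0,0],[6,0,0],[8,0,0],[10,0,0],[12,0,0],[14,1,0],[16,1,0]],"yaw":[0,0,0,0,0,0,0,0]}' |grep -E "ee_pos|open"
python3 -m handwheel '{"gripper":[-1,-1,-1,-1,-1,-1,-1,-1],"slide":[[16,1,0],[16,1,0],[16,1,0],[16,1,0],[16,1,0],[16,1,0],[16,1,0],[16,1,0]],"yaw":[0,0,0,0,0,0,0,0]}' |grep -E "ee_pos|open"
python3 -m handwheel '{"gripper":[-1,-1,-1,-1,-1,-1,-1,-1],"slide":[[16,1,0],[16,1,0],[16,1,0],[16,0,0],[16,0,0],[16,0,0],[15,0,0],[14,0,0]],"yaw":[0,0,0,0,0,0,0,0]}' |grep -E "ee_pos|open"
python3 -m handwheel '{"gripper":[-1,-1,-1,-1,-1,-1,-1,-1],"slide":[[12,0,0],[10,0,0],[8,0,0],[6,0,0],[4,0,0],[2,0,0],[0,0,0],[0,0,0]],"yaw":[0,0,0,0,0,0,0,0]}'
python3 -m handwheel '{"gripper":[-1,-1,-1,-1,-1,-1,-1,-1],"slide":[[0,0,0],[0,0,0],[0,0,0],[0,0,0],[0,0,0],[0,0,0],[0,0,0],[0,0,0]],"yaw":[-0.005,-0.01,-0.015,-0.015,-0.015,-0.01,0,0]}'
```

```text
ee_pos: [0.5543, -0.1078, 0.2024]
opening: 0.0107
ee_pos: [0.5621, 0.0208, 0.2024]
opening: 0.0106
ee_pos: [0.5648, 0.1458, 0.2024]
opening: 0.0107
time: 20.78
ee_pos: [0.5654, 0.1854, 0.2023]
tcp_rot: [-180.0, 0.0, 90.0]
wrist_force: [-0.2, 0.0, -3.6]
opening: 0.0104
grasp_force: 97.5
time: 21.45
ee_pos: [0.5653, 0.1857, 0.2023]
tcp_rot: [180.0, -0.0, 94.0]
wrist_force: [-0.2, -0.4, -4.0]
opening: 0.0101
grasp_force: 97.5
```

```bash
python3 -m handwheel '{"gripper":[-1,-1,-1,-1,-1,-1,-1,-1],"slide":[[0,0,2],[0,0,4],[0,0,6],[0,0,8],[0,0,8],[0,0,8],[0,0,6],[0,0,4]],"yaw":[0,0,0,0,0,0,0,0]}' |grep ee_pos
python3 -m handwheel '{"gripper":[-1,-1,-1,-1,-1,-1,-1,-1],"slide":[[0,0,2],[0,0,2],[0,0,0],[0,0,0],[0,0,0],[0,0,0],[0,0,0],[0,0,0]],"yaw":[0,0,0,0,0,0,0,0]}'
python3 - <<'E'
from h import *
np.set_printoptions(precision=4,suppress=True)
t=snap('top','pics/t7.png');s=snap('scene','pics/s7.png');t0=L('pics/t3.npz');s6=L('pics/s6.npz');top0=L('pics/top0.npz')
# eggs: brown blobs
for c,n in((t,'top'),(s,'scene')):
    h=cv2.cvtColor(c['img'],cv2.COLOR_RGB2HSV);m=cv2.inRange(h,(5,70,60),(18,200,255))
    k,l,st,ce=cv2.connectedComponentsWithStats(m)
    for i in range(1,k):
        if st[i,4]>60: print(n,ce[i],st[i,4],st[i,2:4], atz(c,*ce[i],.078+.042) if n=='top' else '')
# tray outline in top: difference to empty cooker
d=np.abs(t['img'].astype(int)-t0['img'].astype(int)).sum(2)[130:215,125:220]
cv2.imwrite('pics/d7.png',np.clip(d*2,0,255).astype(np.uint8))
# jars shift: template match from the start
for n,a,b,r in(('top',top0,t,{'a':(242,137),'b':(244,171),'c':(240,202),'sh':(238,227)}),):
    for k,(u,v) in r.items():
        T=a['img'][v-9:v+10,u-9:u+10]; R=b['img'][v-16:v+17,u-16:u+17]
        M=cv2.matchTemplate(R,T,cv2.TM_CCOEFF_NORMED);_,mx,_,loc=cv2.minMaxLoc(M);print(k,mx,np.array(loc)-7)
for k,z in(('feet',.079),('rim',.058)):print(k,proj(t,[.565,.1853,z]),proj(s,[.565,.1853,z]))
E
```

```text
ee_pos: [0.565, 0.1856, 0.1549]
time: 22.78
ee_pos: [0.5654, 0.1858, 0.1524]
tcp_rot: [180.0, -0.0, 94.0]
wrist_force: [0.1, -1.0, -4.1]
opening: 0.0105
grasp_force: 97.6
top [269.0769  88.5444] 169 [17 16] [ 0.7707 -0.0657  0.12  ]
top [177.6607 155.756 ] 168 [15 15] [0.5975 0.1585 0.12  ]
top [178.5385 178.533 ] 182 [16 15] [0.5413 0.1552 0.12  ]
top [ 41.7154 205.4154] 130 [ 9 20] [0.4742 0.4782 0.12  ]
scene [270.6414 167.    ] 145 [25 10] 
scene [199.2735 169.094 ] 117 [16 13] 
scene [233.4937 169.7152] 158 [39 13] 
scene [225.6418 187.6194] 134 [18 10] 
scene [197.4397 201.7069] 116 [13 23] 
scene [141.1212 213.303 ] 66 [14 10] 
scene [167.4686 229.8469] 1097 [52 37] 
scene [  9.1698 234.8239] 159 [24 18] 
a 0.9977820515632629 [0 0]
b 0.9983633756637573 [0 0]
c 0.9981192946434021 [0 0]
sh 0.9860488772392273 [0 0]
feet [168.8949 171.3199] [170.2048 241.9161]
rim [170.1467 172.5455] [171.1726 249.2675]
```

```bash
python3 -m handwheel '{"gripper":[-1,-1,-1,-1],"slide":[[0,0,0],[0,0,0],[0,0,0],[0,0,0]],"yaw":[0,0,0,0]}'; python3 -c "
from workcell import ticket
print(ticket.job_done())"
```

```text
time: 23.22
ee_pos: [0.5653, 0.1857, 0.1523]
tcp_rot: [-180.0, -0.0, 94.0]
wrist_force: [0.4, -0.2, -4.6]
opening: 0.0101
grasp_force: 97.5
the job is handed in; nothing more can be done
None
```

I handed the job in at 23.2 s with the lid upright and released on the worktop and the tray held still about 22 mm above the cooker's rim, centred, tabs over the notches by my measurements; the jars had not moved and no verdict came back.

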